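Load the plate washer and lock the shuttle in its side pocket

TASK

Load the blue strip-plate shuttle into the plate washer: slide it, plate end first, through the mouth and in under the smoked hood until you feel it meet the inner stop, then shift it sideways, towards the pocket side, as far as it goes, so that the plate sits behind the inner shoulder and cannot be drawn straight out. How deep the stop lies differs from machine to machine, so feel for it gently, do not ram it, and leave the shuttle lying flat and square with its orange tab released outside the mouth. Do not disturb the other things on the bench.

Things in the scene. Friction and masses are not known exactly. Their poses are not given: they have to be found in the camera images.
- shuttle: Loose shuttle, 250 g. Plate 100 long (x), 60 wide (y): blue frame 14 high, white well block (92 x 52) to 26 high. Origin: centre of the plate's underside; x points from tab to plate (plate enters first), z up. A blue neck 14 wide, 5 to 15 high, runs back from the plate to an orange upright tab at x = -157. Grip the plate across its middle, or the tab.
- shuttle_tab (a point): Centre of the shuttle's orange tab, 40 mm above the underside. The tab is 30 long (x), 12 thick (y), 5 to 51 above the underside; grip it across its 12 mm (along the shuttle's y).
- washer: Fixed white plate washer with smoked hood. Origin: on the table under the middle of its mouth, in the plane of the front wall; x points into the machine, y to the pocket side (left, looking in), z up. Steel deck, top at z = 6, reaches out to x = -120. Hood spans x 0 to 190, y -85 to 95; its top rises from z = 44 at the mouth to 145. Housing behind it 160 high.
- washer_mouth (a point): Middle of the mouth at deck height (z = 6); axes as the washer's. The straight channel is 64 wide (y -32 to 32), its ceiling 32 above the deck. Two grey lead-in cheeks, 32 high, flare from 64 to about 75 apart at x = -24. The right wall (y = -32) runs straight on inside.
- washer_pocket (a point): Pocket-side wall inside (y = 46), at deck height, x = 100. On the pocket side a shoulder (inner face y = 32) ends at an unknown x between 35 and 67; beyond it the pocket is open to y = 46. The cross stop lies 104 beyond the shoulder's end: the 100 mm plate, against the stop, has 4 mm of play and can shift about 14 mm to +y.
- spare_frame: Bystander: loose grey strip frame 100 x 60 x 26 without neck or tab. Origin: centre of underside.
- sample_jar: Bystander: loose white jar with yellow lid, 80 diameter, 100 high. Origin: centre of underside.
- tip_box: Bystander: loose clear box of yellow pipette tips, 85 x 120 x 60 high. Origin: centre of underside.

How it is judged (in metres and radians):
At the end, for the whole second after the job is handed in: The shuttle's plate lies behind the inner shoulder: its origin is more than 80 mm in from the mouth and 10 to 22 mm to the pocket side of the channel's middle, on the deck (underside within 4 mm of it), square to the channel and flat within about 0.06 rad, at rest and released (x of shuttle in the frame of washer above 0.08 m and y of shuttle in the frame of washer between 0.01 and 0.022 m and z of shuttle in the frame of washer below 0.01 m and angle between the x axis of shuttle and the x axis of washer, either way round below 0.07 rad and angle between shuttle's own z axis and vertical below 0.06 rad and linear speed of shuttle below 0.01 m/s); the robot touches nothing.
It fails at once if the shuttle is rammed or forced against the washer with more than 40 N (contact force between shuttle and washer above 40 N).
It fails at once if a bystander (spare frame, jar or tip box) is moved more than 20 mm (distance of any of spare_frame, sample_jar, tip_box from where it was at the start of the episode above 0.02 m).
It also fails if it takes over 53 s, if anything falls off the work surface, if the arm or the gripper's body presses on something with over 40 N, if the wrist force passes 120 N, or if a joint passes its speed limit or range.

ROBOT

A 7-joint arm with a two-finger parallel gripper is mounted at the origin on the work surface. World frame = base frame: x ahead of the robot, y to its left, z up, the work surface at z = 0. Lengths are in mm, angles in rad, forces in N, time in s.
With the tool pointing down it reaches from about 400 to 875 mm from the base axis. Payload 4.4 kg.
Tool frame: the origin (TCP) lies at the very end of the fingers, on their centre line; the grasp point (between the pads) lies 19 mm behind it; z points along the fingers, y is the line along which they close (so a half turn about z gives the same grasp; the last joint's range is limited). The gripper opens to 85 mm and grips with 20 to 120 N. Pads are 22 mm wide; open, the fingers measure 114 mm over their backs; the gripper's body (76 mm by 85 mm) begins 54 mm behind the grasp point. The pads swing forward as they close: fully open they stand 13 mm farther back than shut.
Start: joints at [-1.242, 0.628, 0.038, 1.517, -0.027, 0.996, -0.02], TCP at [249.983, 600.022, 210.113] pointing down, gripper open.
Joint ranges: [-3.06, 3.06], [-0.37, 2.12], [-1.25, 1.32], [0.18, 2.47], [-1.1, 4.24], [0.23, 1.98], [-2.94, 2.94]. Speed limits (rad/s): [2.57, 2.57, 3.14, 3.14, 3.14, 3.14, 3.14].

INTERFACE

Orientations are given as [roll, pitch, yaw] about the fixed x, y, z axes, in that order (R = Rz(yaw) Ry(pitch) Rx(roll)).
In Python, from cell import read_state, get_image, camera_info, finish_job gives the robot as it stands.
- The arm moves only by the tool play_rows, never from a script. Its argument "deltas" is one flat list of numbers, 7 for each row, row after row: the shift along the tool's x, y, z in mm, then the turn, a rotation vector about the tool's x, y, z in rad, then the opening, from 0 (shut) to 1 (fully open). In form: [dx, dy, dz, ax, ay, az, grip, dx, dy, dz, ax, ay, az, grip, ...]. A call has 1 to 10 rows; each row is the pose to reach, as a shift and turn from the pose commanded when the call began, along the tool's axes at that moment; what a row does not reach only later rows make up. A row lasts 1/8 s, in which the tool goes at most 62.5 mm and 10.7 degrees, less where a joint would pass 70% of its speed; a pose out of reach is approached as far as the arm can. A call with a gripper value outside its range is refused whole. The fingers move at their own pace and stop on an object; the grip force is fixed at half the most. Time passes only in rows, so rows that repeat a pose let the fingers close. It gives the time, the measured TCP pose, the force, the opening and the grip force at its end, in the units of the state.
- read_state(): the state, without advancing time (a new reading comes with each control period).
- get_image(name): name is "side" or "top"; returns the picture (480x640x3 uint8, red, green, blue); there is no depth.
- camera_info(name): a dict with "fx", "fy", "cx", "cy" (pixels), "T" (4x4, takes a point from camera to world coordinates). Camera axes: x right, y down, z forward; pixel columns grow to the right and rows downward; lengths in mm; the calibration is good to about 2 mm. A picture is of the moment at which its call begins. camera_info takes no time and is no camera call.
- finish_job(): hands the job in; it is judged then, once.
The state is a dict: "clock": time; "qpos": joint angles; "qd": joint speeds; "tau": joint torques, N m; "eef_pos": TCP position; "tool_rot": TCP orientation; "force": force on the tool from outside, world axes, zero at the start; "torque": the same for the moment, N m; "width": finger opening in mm; "gripper_force": force on a finger pad.
Only numpy, scipy, OpenCV 4.12 (cv2) and the standard library are available. Lean on these libraries where they do the work, as an engineer would, in place of code of your own. Each camera call takes 0.05 s, during which the arm holds its last target. There are 200 camera calls.

## Working session

There is one attempt and no reset: what is moved stays moved. The work goes in short steps, Python scripts to look and compute and a tool call to move; the robot and the scene stay as the last step left them, time stands still between calls to the robot, and variables do not carry over. Pictures are saved under pics/ and viewed, at most 10 in all, crops included, and the job is handed in when it is done.

Besides the shell and the picture viewer there is one more tool, called after ">>>" in YAML: its name, and indented under it one key for each argument. play_rows: Moves the arm, as the interface text tells. Its arguments: {"type":"object","properties":{"deltas":{"type":"array"}},"required":["deltas"]}

```bash
mkdir -p pics; python3 - <<'E'
from cell import *
import cv2,numpy as np
s=read_state();print(s)
for n in("side","top"):
    cv2.imwrite(f"pics/{n}0.png",cv2.cvtColor(get_image(n),cv2.COLOR_RGB2BGR));c=camera_info(n);print(n,{k:c[k] for k in("fx","fy","cx","cy")},np.round(c["T"],3).tolist())
E
```

```text
{'clock': 0.0, 'qpos': array([-1.24183463,  0.6293718 ,  0.03843167,  1.51836953, -0.02698904,
        0.99631495, -0.02003882]), 'qd': array([ 0.00035156,  0.00035345,  0.00059604, -0.00169863, -0.0019432 ,
       -0.00015255,  0.00156514]), 'tau': array([ 3.18036364e-04, -5.63398647e+01,  1.22653272e+00, -1.93433082e+01,
        1.11058663e-02,  1.09255873e-02, -1.15108094e-05]), 'eef_pos': array([249.69395573, 599.39510855, 209.17183359]), 'tool_rot': array([-3.13964705e+00,  3.04461043e-05,  2.74680642e+00]), 'force': array([-1.12371136, -0.14294464,  0.41194157]), 'torque': array([0.05374811, 0.06441344, 0.02693696]), 'gripper_force': 0.0, 'width': 85.638692741969}
side {'fx': 544.1087432081812, 'fy': 544.1087432081812, 'cx': 316.76584140601204, 'cy': 227.15085464296894} [[-0.981, -0.143, 0.132, 497.208], [-0.194, 0.748, -0.634, 653.745], [-0.008, -0.648, -0.762, 834.053], [0.0, 0.0, 0.0, 1.0]]
top {'fx': 587.5184078584865, 'fy': 587.5184078584865, 'cx': 319.651021849186, 'cy': 241.6132657630149} [[0.03, -0.997, 0.071, 549.202], [-1.0, -0.03, 0.003, 35.388], [-0.001, -0.071, -0.997, 1034.455], [0.0, 0.0, 0.0, 1.0]]
```

View pics/top0.png

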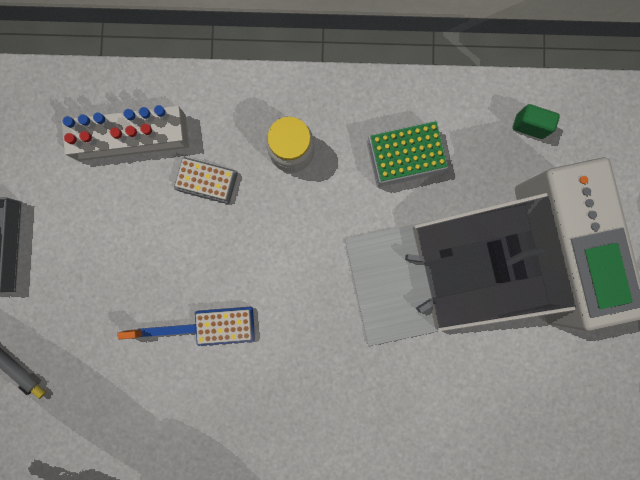

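View pics/side0.png

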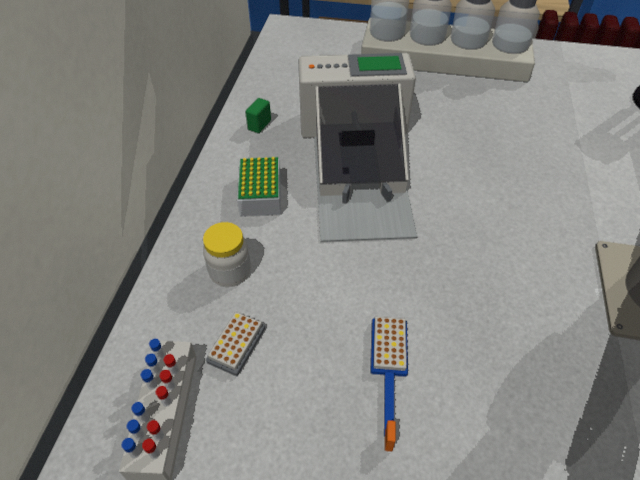

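Top: shuttle plate about (225,327), tab (128,335), pointing right. Deck front edge runs (347,237)-(370,344), and the mouth cheeks are at (415,260)/(427,305). Side view agrees. I'll enlarge both areas.

```bash
python3 - <<'E'
import cv2
im=cv2.imread("pics/top0.png")
def crop(im,x,y,w,h,f,n): cv2.imwrite("pics/"+n,cv2.resize(im[y:y+h,x:x+w],None,fx=f,fy=f,interpolation=cv2.INTER_CUBIC))
crop(im,110,295,155,60,5,"c1.png"); crop(im,335,185,260,170,3,"c2.png")
E
```

```text
(no output)
```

View pics/c1.png

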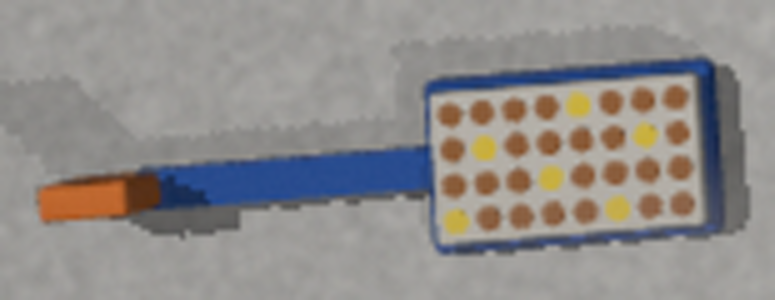

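View pics/c2.png

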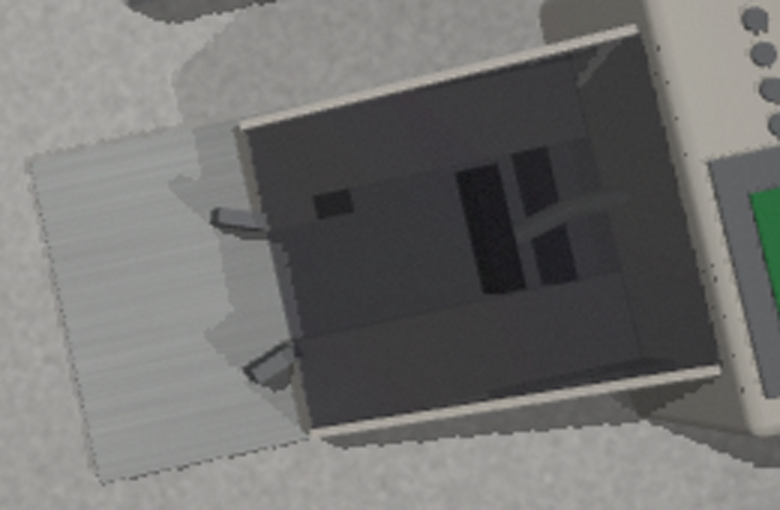

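c1: well-block top corners (430,95),(696,73),(706,232),(440,246); tab top (38,193),(124,178),(130,212),(42,221). c2: hood front corners (240,126),(312,436), back corners (638,30),(720,370), deck front (30,158)-(102,482). I'll get the same points from the side view.

```bash
python3 - <<'E'
import cv2,numpy as np
im=cv2.imread("pics/side0.png")
def crop(x,y,w,h,f): return cv2.resize(im[y:y+h,x:x+w],None,fx=f,fy=f,interpolation=cv2.INTER_CUBIC)
a=crop(355,310,70,145,4);b=crop(295,70,130,145,4)
cv2.imwrite("pics/c3.png",np.hstack([a,b]))
E
```

```text
(no output)
```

View pics/c3.png

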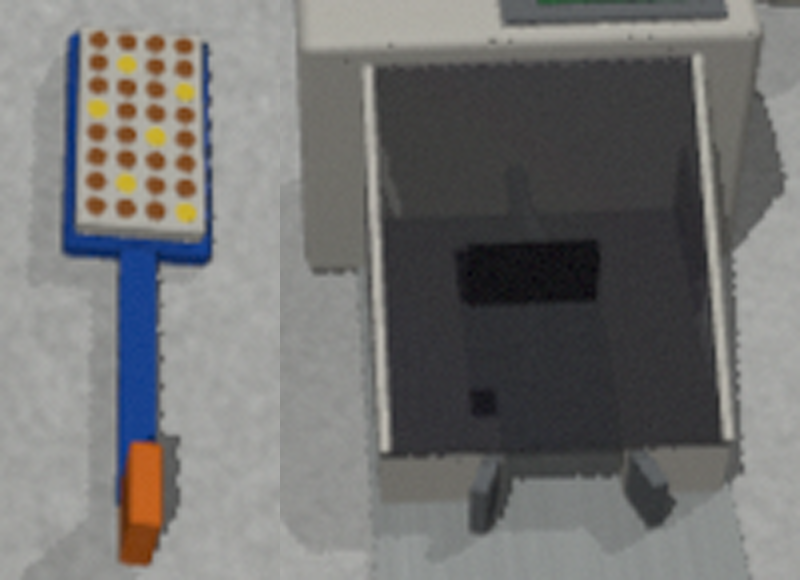

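```bash
cat > h.py <<'E'
import numpy as np,cv2
from cell import *
from scipy.optimize import least_squares
def proj(n,P):
    c=camera_info(n);T=np.linalg.inv(c["T"]);p=np.c_[P,np.ones(len(P))]@T.T
    return np.c_[c["fx"]*p[:,0]/p[:,2]+c["cx"],c["fy"]*p[:,1]/p[:,2]+c["cy"]]
def w(q,P):
    P=np.array(P,float);c,s=np.cos(q[2]),np.sin(q[2]);return np.c_[q[0]+c*P[:,0]-s*P[:,1],q[1]+s*P[:,0]+c*P[:,1],P[:,2]]
def px(uv,f,o): return (np.array(uv,float)+.5)/f-.5+np.array(o)
def fit(obs,q0):
    f=lambda q:np.concatenate([(proj(n,w(q,P))-u).ravel() for n,P,u in obs])
    r=least_squares(f,q0,loss="soft_l1");return r.x,np.round(r.fun.reshape(-1,2) if 0 else f(r.x).reshape(-1,2),1).tolist()
E
python3 - <<'E'
from h import *
SP=[(-46,26,26),(46,26,26),(46,-26,26),(-46,-26,26),(-172,6,51),(-142,6,51),(-142,-6,51),(-172,-6,51)]
# side: BL,TL,TR,BR ; image left = ?
t=("top",SP,px([(430,95),(696,73),(706,232),(440,246),(38,193),(124,178),(130,212),(42,221)],5,(110,295)))
s=("side",SP,px([(76,222),(85,30),(201,38),(199,228),(128,524),(132,443),(163,443),(160,528)],4,(355,310)))
WP=[(0,95,44),(0,-85,44),(190,95,145),(190,-85,145)]
wt=("top",WP,px([(240,126),(312,436),(638,30),(720,370)],3,(335,185)))
ws=("side",WP[:2],px([(100,452),(454,440)],4,(295,70)))
for o,q in(([t],[390,200,-1.5]),([s],[390,200,-1.5]),([t,s],[390,200,-1.5]),([wt],[480,-140,-1.4]),([ws],[480,-140,-1.4]),([wt,ws],[480,-140,-1.4])):
    x,r=fit(o,q);print(np.round(x,3),r)
C=[(-120,0,6),(-24,37.5,38),(-24,-37.5,38),(0,32,38),(0,-32,38),(0,-32,6),(100,-32,6)]
print(((proj("top",w(x,C))-[335,185]+.5)*3).round(),((proj("side",w(x,C))-[295,70]+.5)*4+[280,0]).round())
E
```

```text
[470.818 198.518  -7.753] [[-0.2, -0.2], [0.4, 0.4], [0.3, -0.8], [-0.5, 0.3], [-0.1, -1.5], [0.8, 0.2], [-0.1, 0.7], [-0.5, 0.2]]
[470.66  200.703  -7.75 ] [[-0.2, 0.4], [-1.1, -1.2], [0.5, -0.9], [1.7, 1.6], [0.0, 0.2], [-0.8, -0.5], [-0.2, 0.3], [0.5, -0.0]]
[470.724 199.587  -7.751] [[-0.9, -0.1], [-0.3, 0.4], [-0.3, -0.8], [-1.1, 0.4], [-0.7, -1.3], [0.1, 0.4], [-0.7, 0.9], [-1.2, 0.4], [-0.2, -0.3], [-1.0, -1.8], [0.5, -1.5], [1.7, 0.9], [-0.0, -0.6], [-0.8, -1.2], [-0.3, -0.5], [0.5, -0.8]]
[ 559.115 -144.275   -1.33 ] [[0.1, -0.8], [-0.1, 0.7], [-0.5, -1.3], [0.5, 1.4]]
[ 562.179 -169.548   -1.36 ] [[1.0, -9.2], [-1.1, -7.6]]
[ 558.872 -144.395   -1.33 ] [[0.2, -0.7], [-0.0, 0.8], [-0.4, -1.1], [0.6, 1.6], [0.3, 0.4], [-0.7, 0.1]]
[[ 65. 333.]
 [220. 233.]
 [250. 364.]
 [264. 234.]
 [289. 345.]
 [279. 344.]
 [447. 308.]] [[587. 675.]
 [497. 492.]
 [644. 486.]
 [504. 458.]
 [628. 453.]
 [623. 496.]
 [601. 367.]]
```

```bash
cat >> h.py <<'E'
from scipy.spatial.transform import Rotation as Ro
W=np.array([558.9,-144.4,-1.330])
def W2(x,y): return w(W,[(x,y,0)])[0,:2]
def go(x,y,z,yaw):
    s=read_state();R=Ro.from_euler("xyz",s["tool_rot"]);T=Ro.from_euler("xyz",[np.pi,0,yaw])
    print(np.round(R.inv().apply(np.array([x,y,z])-s["eef_pos"]),1),np.round((R.inv()*T).as_rotvec(),3),"q",np.round(s["qpos"],2),"F",np.round(s["force"],1),"pos",np.round(s["eef_pos"],1),np.round(s["tool_rot"],3),"w",round(s["width"],1),"t",round(s["clock"],2))
E
python3 -c "
from h import *
go(470.7,199.6,110,1.6735)"
```

```text
[-357.8 -283.9   99.8] [-2.000e-03  1.000e-03  1.073e+00] q [-1.24  0.63  0.04  1.52 -0.03  1.   -0.02] F [-0.6 -0.3 -0.5] pos [249.7 599.5 209.3] [-3.14   0.     2.747] w 85.6 t 0.1
```

>>> play_rows:
  deltas: [-45,-35,12,0,0,0.13,1,-90,-71,25,0,0,0.27,1,-134,-106,37,0,0,0.4,1,-179,-142,50,0,0,0.54,1,-224,-177,62,0,0,0.67,1,-268,-213,75,0,0,0.8,1,-313,-248,87,0,0,0.94,1,-358,-284,100,0,0,1.073,1,-358,-284,100,0,0,1.073,1,-358,-284,100,0,0,1.073,1]

```text
clock: 1.35
eef_pos: [470.8, 200.5, 109.8]
tool_rot: [-3.141, -0.0, 1.674]
force: [1.1, 0.8, 0.1]
width: 85.3
gripper_force: 0.0
```

```bash
python3 -c "
from h import *
go(470.7,199.6,3,1.6735)"
```

```text
[-9.000e-01 -1.000e-01  1.068e+02] [-0.001 -0.     0.001] q [-0.63  0.6   0.26  2.   -0.27  0.58 -0.08] F [1.1 0.8 0.1] pos [470.8 200.5 109.8] [-3.141 -0.     1.674] w 85.3 t 1.35
```

>>> play_rows:
  deltas: [-1,0,25,0,0,0,1,-1,0,50,0,0,0,1,-1,0,75,0,0,0,1,-1,0,95,0,0,0,1,-1,0,106,0,0,0,1,-1,0,106,0,0,0,1,-1,0,106,0,0,0,0.4,-1,0,106,0,0,0,0.4,-1,0,106,0,0,0,0.4,-1,0,106,0,0,0,0.4]

```text
clock: 2.6
eef_pos: [471.4, 199.2, 4.4]
tool_rot: [3.141, -0.0, 1.674]
force: [-0.8, -0.4, -0.3]
width: 33.8
gripper_force: 0.0
```

```bash
python3 -c "
from h import *
go(470.7,199.6,60,1.6735)"
```

```text
[  0.5  -0.7 -55.6] [ 0. -0.  0.] q [-0.56  0.78  0.16  2.05 -0.34  0.34 -0.02] F [-0.8 -0.4 -0.3] pos [471.4 199.2   4.4] [ 3.141 -0.     1.674] w 33.8 t 2.6
```

```bash
python3 - <<'E'
from h import *
a=cv2.resize(get_image("top")[270:370,100:300],None,fx=3,fy=3);b=cv2.resize(get_image("side")[270:450,320:480],None,fx=1.6667,fy=1.6667)
print(a.shape,b.shape)
c=np.zeros((300,a.shape[1]+b.shape[1],3),np.uint8);c[:,:600]=a;c=c[:,:]
c[:b.shape[0],600:]=b[:300];cv2.imwrite("pics/d.png",cv2.cvtColor(cv2.resize(c,(800,275)),cv2.COLOR_RGB2BGR))
E
```

```text
(300, 600, 3) (300, 267, 3)
```

View pics/d.png

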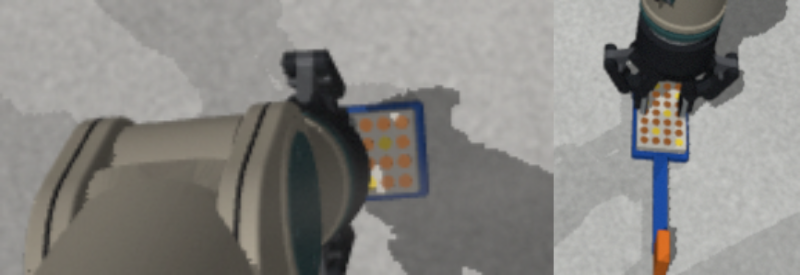

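Fingers closed to 34 mm with no force, and the plate seems unmoved, with the tips apparently over it. I'll check closer, marking the expected tip positions.

```bash
python3 - <<'E'
from h import *
im=get_image("side");x0,y0=330,250
s=read_state();p=s["eef_pos"];d=np.array([.995,.103,0])
c=cv2.cvtColor(cv2.resize(im[y0:y0+130,x0:x0+120],None,fx=4.6,fy=4.6,interpolation=cv2.INTER_CUBIC),cv2.COLOR_RGB2BGR)
for dz,col in((0,(0,0,255)),(30,(0,255,0))):
  for k in(-17,0,17):
    u=proj("side",[p+k*d+[0,0,dz]])[0];cv2.circle(c,tuple(int(v) for v in (u-[x0,y0])*4.6),4,col,-1)
cv2.imwrite("pics/e.png",c);print(s["eef_pos"],s["width"],s["gripper_force"])
E
```

```text
[471.31662108 199.15788888   4.15273542] 34.033892368825775 0.0
```

View pics/e.png

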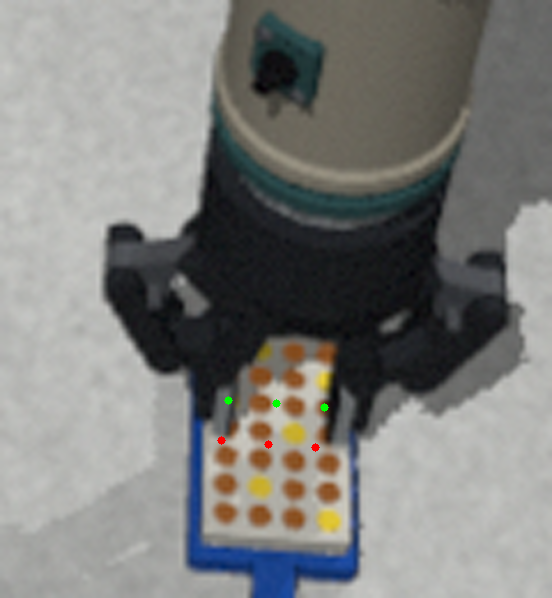

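The fingertips appear about 25 mm higher than the reported TCP, just above the block. I'll reopen and feel downward in small steps.

>>> play_rows:
  deltas: [0,0,0,0,0,0,1,0,0,0,0,0,0,1,0,0,0,0,0,0,1,0,0,0,0,0,0,1,0,0,1,0,0,0,1,0,0,2,0,0,0,1,0,0,3,0,0,0,1,0,0,3,0,0,0,1]

```text
clock: 3.75
eef_pos: [471.2, 199.2, 1.0]
tool_rot: [-3.141, 0.0, 1.674]
force: [-0.0, -0.3, -0.8]
width: 85.7
gripper_force: 0.0
```

```bash
python3 - <<'E'
from h import *
go(470.7,199.6,3,1.6735)
im=get_image("side");x0,y0=330,250
s=read_state();p=s["eef_pos"];d=np.array([.995,.103,0])
c=cv2.cvtColor(cv2.resize(im[y0:y0+130,x0:x0+120],None,fx=4.6,fy=4.6,interpolation=cv2.INTER_CUBIC),cv2.COLOR_RGB2BGR)
for z,col in((0,(0,0,255)),(14,(0,255,0))):
  for k in(-43,0,43):
    u=proj("side",[[p[0]+k*d[0]+.103*11,p[1]+k*d[1]+11,z]])[0];cv2.circle(c,tuple(int(v) for v in (u-[x0,y0])*4.6),3,col,-1)
cv2.imwrite("pics/f.png",c)
E
```

```text
[ 0.5 -0.4 -2. ] [-0.  0.  0.] q [-0.56  0.78  0.16  2.05 -0.34  0.33 -0.02] F [-0.  -0.3 -0.8] pos [471.2 199.2   1. ] [-3.141  0.     1.674] w 85.7 t 3.75
```

View pics/f.png

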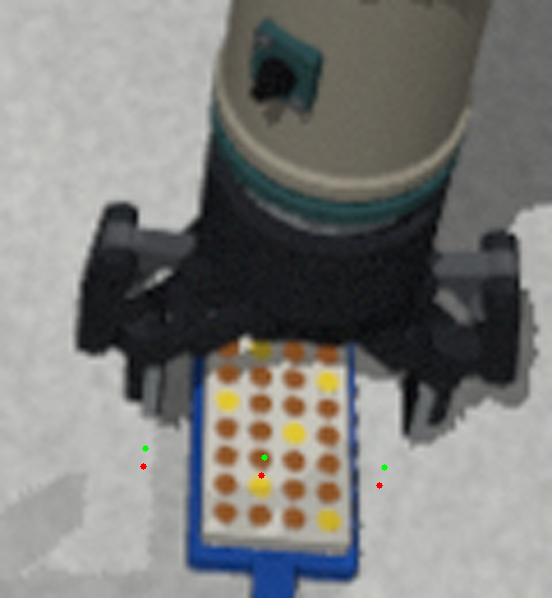

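The open tips sit at about (155,415) and (415,435), which is again ~25 mm above nominal, and are laterally centred on the plate. Closing over the block without contact confirms it. I'll lower carefully.

>>> play_rows:
  deltas: [0,0,2,0,0,0,1,0,0,4,0,0,0,1,0,0,6,0,0,0,1,0,0,8,0,0,0,1,0,0,10,0,0,0,1,0,0,10,0,0,0,1]

```text
clock: 4.55
eef_pos: [471.2, 199.1, -9.1]
tool_rot: [-3.141, 0.0, 1.674]
force: [-0.9, 0.2, 0.2]
width: 85.6
gripper_force: 0.0
```

>>> play_rows:
  deltas: [0,0,1,0,0,0,1,0,0,2,0,0,0,1,0,0,3,0,0,0,1,0,0,4,0,0,0,1,0,0,5,0,0,0,1,0,0,5,0,0,0,1]

```text
clock: 5.3
eef_pos: [471.2, 199.2, -14.0]
tool_rot: [-3.141, 0.0, 1.674]
force: [0.6, -0.1, -0.5]
width: 85.4
gripper_force: 0.0
```

>>> play_rows:
  deltas: [0,0,1,0,0,0,1,0,0,2,0,0,0,1,0,0,3,0,0,0,1,0,0,4,0,0,0,1,0,0,5,0,0,0,1,0,0,6,0,0,0,1,0,0,7,0,0,0,1,0,0,8,0,0,0,1,0,0,9,0,0,0,1,0,0,9,0,0,0,1]

```text
clock: 6.55
eef_pos: [471.2, 199.1, -23.0]
tool_rot: [-3.141, 0.0, 1.674]
force: [0.2, 0.1, 0.2]
width: 85.1
gripper_force: 0.0
```

>>> play_rows:
  deltas: [0,0,0,0,0,0,0.6,0,0,0,0,0,0,0.6,0,0,0,0,0,0,0.6]

```text
clock: 6.92
eef_pos: [471.4, 199.2, -22.4]
tool_rot: [3.141, -0.0, 1.674]
force: [-0.2, 0.6, 5.5]
width: 58.1
gripper_force: 64.8
```

```bash
python3 -c "
from h import *
t=W2(-72,0)+[0.5,-0.5];print(t)
go(*t,30,1.8116)"
```

```text
[542.22972415 -74.97731679]
[-280.    42.3  -52.5] [ 0.    -0.    -0.138] q [-0.54  0.83  0.13  2.05 -0.36  0.28 -0.  ] F [-0.2  0.6  5.5] pos [471.4 199.2 -22.4] [ 3.141 -0.     1.674] w 58.1 t 6.92
```

>>> play_rows:
  deltas: [0,0,-5,0,0,0,0.6,0,0,-15,0,0,0,0.6,0,0,-28,0,0,0,0.6,0,0,-41,0,0,0,0.6,0,0,-50,0,0,0,0.6,0,0,-52,0,0,0,0.6]

```text
clock: 7.68
eef_pos: [471.7, 199.4, 30.0]
tool_rot: [3.14, -0.0, 1.674]
force: [0.1, -0.1, -1.5]
width: 58.2
gripper_force: 64.9
```

>>> play_rows:
  deltas: [-14,2,0,0,0,-0.007,0.6,-42,6,0,0,0,-0.02,0.6,-80,12,0,0,0,-0.04,0.6,-120,18,0,0,0,-0.06,0.6,-160,24,0,0,0,-0.08,0.6,-200,30,0,0,0,-0.1,0.6,-238,36,0,0,0,-0.117,0.6,-266,40,0,0,0,-0.13,0.6,-280,42,0,0,0,-0.138,0.6,-280,42,0,0,0,-0.138,0.6]

```text
clock: 8.93
eef_pos: [541.4, -76.2, 28.8]
tool_rot: [-3.141, -0.0, 1.81]
force: [0.8, 0.2, -2.2]
width: 58.3
gripper_force: 64.9
```

```bash
python3 - <<'E'
from h import *
t=W2(-72,0)+[0.5,-0.5];go(*t,-16,1.8116)
im=cv2.cvtColor(get_image("top"),cv2.COLOR_RGB2BGR);sd=cv2.cvtColor(get_image("side"),cv2.COLOR_RGB2BGR)
a=cv2.resize(im[180:360,230:450],None,fx=2,fy=2);b=cv2.resize(sd[110:310,290:430],None,fx=2.57,fy=2.57)
c=np.zeros((514,800,3),np.uint8);c[:360,:440]=a;c[:b.shape[0],440:440+b.shape[1]]=b[:514];cv2.imwrite("pics/g.png",c)
E
```

```text
[ 1.   1.1 44.8] [-0.001 -0.    -0.002] q [ 0.03  0.75  0.09  1.95 -0.15  0.45  0.47] F [ 0.8  0.2 -2.2] pos [541.4 -76.2  28.8] [-3.141 -0.     1.81 ] w 58.3 t 8.93
```

View pics/g.png

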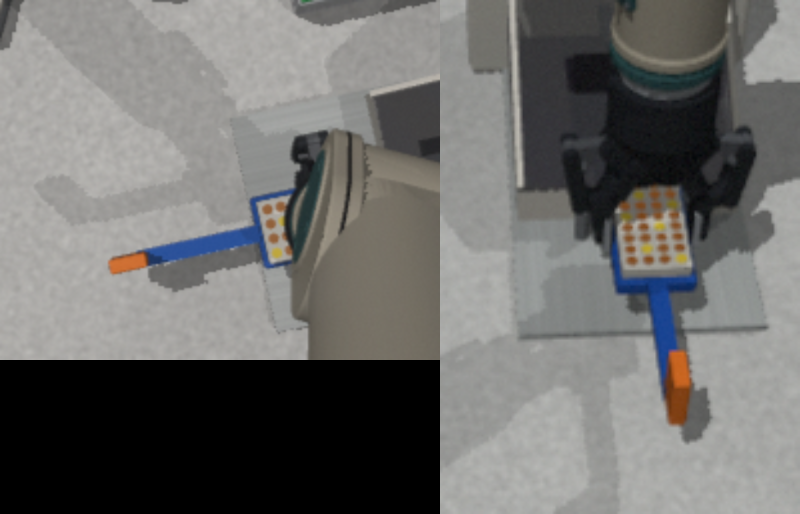

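The shuttle is held level over the deck and in line with the channel: tab at (128,263) left panel, plate centre about (655,235) right panel. Lowering.

>>> play_rows:
  deltas: [1,1,8,0,0,-0.002,0.6,1,1,18,0,0,-0.002,0.6,1,1,28,0,0,-0.002,0.6,1,1,36,0,0,-0.002,0.6,1,1,40,0,0,-0.002,0.6,1,1,42,0,0,-0.002,0.6,1,1,43,0,0,-0.002,0.6,1,1,43,0,0,-0.002,0.6]

```text
clock: 10.02
eef_pos: [542.7, -73.9, -13.7]
tool_rot: [3.141, 0.0, 1.814]
force: [0.4, 0.6, -2.3]
width: 58.5
gripper_force: 64.9
```

>>> play_rows:
  deltas: [0,0,1,0,0,0,0.6,0,0,1.5,0,0,0,0.6,0,0,2,0,0,0,0.6,0,0,2.5,0,0,0,0.6]

```text
clock: 10.52
eef_pos: [542.6, -73.9, -16.4]
tool_rot: [-3.142, 0.0, 1.814]
force: [-1.2, 0.3, 2.9]
width: 58.6
gripper_force: 65.5
```

>>> play_rows:
  deltas: [0,0,0,0,0,0,1,0,0,0,0,0,0,1,0,0,0,0,0,0,1,0,0,-20,0,0,0,1,0,0,-50,0,0,0,1,0,0,-75,0,0,0,1,40,0,-80,0,0,0,1,90,0,-80,0,0,0,1,135,0,-80,0,0,0,1,157,0,-80,0,0,0,1]

```text
clock: 11.78
eef_pos: [503.9, 81.8, 63.7]
tool_rot: [-3.141, -0.001, 1.818]
force: [0.1, 0.3, -0.4]
width: 85.3
gripper_force: 0.0
```

```bash
python3 - <<'E'
from h import *
go(0,0,0,1.8116)
im=cv2.cvtColor(get_image("top"),cv2.COLOR_RGB2BGR)
cv2.imwrite("pics/full.png",im)
h=cv2.cvtColor(im,cv2.COLOR_BGR2HSV);m=cv2.inRange(h,(3,170,120),(14,255,255));b=cv2.inRange(h,(105,120,60),(125,255,255))
for k in(m,b):
    n,l,s,c=cv2.connectedComponentsWithStats(k);print([(s[i].tolist(),c[i].round(1).tolist()) for i in range(1,n) if s[i][4]>30])
sd=cv2.cvtColor(get_image("side"),cv2.COLOR_RGB2BGR);cv2.imwrite("pics/fs.png",sd)
E
```

```text
[  43.6 -508.6   63.8] [-0.    -0.001  0.006] q [-0.31  0.66  0.14  2.03 -0.19  0.46  0.22] F [ 0.1  0.3 -0.4] pos [503.9  81.8  63.7] [-3.141e+00 -1.000e-03  1.818e+00] w 85.3 t 11.78
[([580, 176, 8, 8, 47], [583.6, 179.5])]
[([154, 105, 11, 11, 86], [159.2, 110.4]), ([139, 107, 11, 11, 87], [144.1, 112.2]), ([124, 109, 11, 11, 91], [128.9, 114.0]), ([93, 113, 12, 11, 94], [98.8, 117.9]), ([78, 115, 12, 10, 93], [83.5, 119.5]), ([63, 116, 12, 11, 95], [68.4, 121.5]), ([318, 267, 91, 45, 521], [351.6, 294.0])]
```

```bash
python3 -c "
from h import *
go(504.8,78.5,10,1.8116)"
```

```text
[-3.8 -0.  53.6] [-0.    -0.002  0.008] q [-0.31  0.66  0.14  2.03 -0.19  0.46  0.22] F [0.4 0.6 0.6] pos [503.9  82.1  63.6] [-3.141e+00 -2.000e-03  1.819e+00] w 85.5 t 11.88
```

>>> play_rows:
  deltas: [-2,0,10,0,0,0.006,1,-3,0,25,0,0,0.006,1,-3,0,40,0,0,0.006,1,-3,0,50,0,0,0.006,1,-3,0,53,0,0,0.006,1,-3,0,53,0,0,0.006,1]

```text
clock: 12.62
eef_pos: [505.5, 75.6, 10.4]
tool_rot: [-3.141, -0.0, 1.808]
force: [-0.3, -0.5, 0.4]
width: 85.6
gripper_force: 0.0
```

>>> play_rows:
  deltas: [0,0,0,0,0,0,0,0,0,0,0,0,0,0,0,0,0,0,0,0,0,0,0,0,0,0,0,0,0,0,0,0,0,0,0,0,0,0,0,0,0,0]

```text
clock: 13.38
eef_pos: [505.9, 75.8, 10.8]
tool_rot: [3.141, 0.0, 1.808]
force: [0.9, 0.8, 1.1]
width: 10.5
gripper_force: 62.5
```

```bash
python3 - <<'E'
from h import *
go(0,0,0,1.8116)
for x in(-230,-130,-60): print(x,W2(x,0))
im=cv2.cvtColor(get_image("top"),cv2.COLOR_RGB2BGR);sd=cv2.cvtColor(get_image("side"),cv2.COLOR_RGB2BGR)
a=cv2.resize(im[180:360,230:450],None,fx=2,fy=2);b=cv2.resize(sd[110:310,290:430],None,fx=2.57,fy=2.57)
c=np.zeros((514,800,3),np.uint8);c[:360,:440]=a;c[:b.shape[0],440:440+b.shape[1]]=b[:514];cv2.imwrite("pics/i.png",c)
E
```

```text
[  45.2 -509.5   10.4] [ 0.001  0.    -0.004] q [-0.27  0.76  0.1   2.05 -0.21  0.34  0.24] F [0.9 0.8 1.1] pos [505.9  75.8  10.8] [3.141 0.    1.808] w 10.5 t 13.38
-230 [504.05050771  78.96412692]
-130 [527.89811305 -18.15071087]
-60 [544.59143679 -86.13109732]
```

>>> play_rows:
  deltas: [-4,0,0,0,0,-0.004,0,-8,0,0,0,0,-0.004,0,-12,0,0,0,0,-0.004,0,-15,0,0,0,0,-0.004,0,-17,0,0,0,0,-0.004,0,-19,0,0,0,0,-0.004,0,-21,0,0,0,0,-0.004,0,-23,0,0,0,0,-0.004,0,-25,0,0,0,0,-0.004,0]

```text
clock: 14.6
eef_pos: [511.4, 51.3, 10.6]
tool_rot: [-3.142, -0.0, 1.812]
force: [0.4, 2.6, 3.6]
width: 10.8
gripper_force: 62.8
```

```bash
cat >> h.py <<'E'
def ws():
    s=read_state();c,n=np.cos(W[2]),np.sin(W[2]);A=np.array([[c,n],[-n,c]])
    print("tab->plate in washer",np.round(A@(s["eef_pos"][:2]-W[:2])+[157,0],1),"Fw",np.round(A@s["force"][:2],1),round(s["force"][2],1),"Tz",np.round(s["torque"],2),"yawerr",round(s["tool_rot"][2]-1.8116,4),"w",round(s["width"],1),"z",round(s["eef_pos"][2],1),round(s["clock"],2))
E
python3 -c "
from h import *
ws()"
```

```text
tab->plate in washer [-44.4   0.6] Fw [-2.4  1. ] 3.6 Tz [ 0.54  0.15 -0.  ] yawerr 0.0002 w 10.8 z 10.6 14.6
```

>>> play_rows:
  deltas: [-3,0,0,0,0,0,0,-6,0,0,0,0,0,0,-9,0,0,0,0,0,0,-12,0,0,0,0,0,0,-15,0,0,0,0,0,0,-18,0,0,0,0,0,0,-21,0,0,0,0,0,0,-24,0,0,0,0,0,0,-27,0,0,0,0,0,0,-30,0,0,0,0,0,0]

```text
clock: 15.85
eef_pos: [518.6, 22.0, 10.6]
tool_rot: [-3.142, -0.0, 1.812]
force: [-1.2, 3.6, 3.1]
width: 10.6
gripper_force: 62.8
```

```bash
python3 -c "
from h import *
ws()"
```

```text
tab->plate in washer [-14.2   0.5] Fw [-3.8 -0.3] 3.1 Tz [ 0.51  0.11 -0.03] yawerr 0.0001 w 10.6 z 10.6 15.85
```

>>> play_rows:
  deltas: [-4,0,0,0,0,0,0,-9,0,0,0,0,0,0,-14,0,0,0,0,0,0,-19,0,0,0,0,0,0,-24,0,0,0,0,0,0,-29,0,0,0,0,0,0,-34,0,0,0,0,0,0,-39,0,0,0,0,0,0,-44,0,0,0,0,0,0,-48,0,0,0,0,0,0]

```text
clock: 17.1
eef_pos: [530.1, -24.8, 10.6]
tool_rot: [-3.141, 0.0, 1.812]
force: [-0.5, 2.5, 2.8]
width: 11.1
gripper_force: 62.8
```

```bash
python3 -c "
from h import *
ws()"
```

```text
tab->plate in washer [33.9  0.5] Fw [-2.5  0.1] 2.8 Tz [0.51 0.08 0.01] yawerr 0.0 w 11.1 z 10.6 17.1
```

>>> play_rows:
  deltas: [-4,0,0,0,0,0,0,-9,0,0,0,0,0,0,-14,0,0,0,0,0,0,-19,0,0,0,0,0,0,-24,0,0,0,0,0,0,-29,0,0,0,0,0,0,-34,0,0,0,0,0,0,-39,0,0,0,0,0,0,-43,0,0,0,0,0,0,-46,0,0,0,0,0,0]

```text
clock: 18.35
eef_pos: [541.0, -69.4, 10.6]
tool_rot: [-3.141, -0.0, 1.812]
force: [-0.8, 3.0, 5.1]
width: 10.7
gripper_force: 62.8
```

```bash
python3 -c "
from h import *
ws()"
```

```text
tab->plate in washer [79.9  0.5] Fw [-3.1 -0.1] 5.1 Tz [ 0.49  0.05 -0.01] yawerr 0.0 w 10.7 z 10.6 18.35
```

Now feel for the stop at 1 mm per row.

>>> play_rows:
  deltas: [-1,0,0,0,0,0,0,-2,0,0,0,0,0,0,-3,0,0,0,0,0,0,-4,0,0,0,0,0,0,-5,0,0,0,0,0,0,-6,0,0,0,0,0,0,-7,0,0,0,0,0,0,-8,0,0,0,0,0,0]

```text
clock: 19.35
eef_pos: [542.9, -76.9, 10.6]
tool_rot: [-3.142, -0.0, 1.812]
force: [-1.6, 3.3, 3.5]
width: 11.1
gripper_force: 62.8
```

```bash
python3 -c "
from h import *
ws()"
```

```text
tab->plate in washer [87.6  0.6] Fw [-3.5 -0.8] 3.5 Tz [ 0.44  0.14 -0.02] yawerr 0.0002 w 11.1 z 10.6 19.35
```

>>> play_rows:
  deltas: [-1,0,0,0,0,0,0,-2,0,0,0,0,0,0,-3,0,0,0,0,0,0,-4,0,0,0,0,0,0,-5,0,0,0,0,0,0]

```text
clock: 19.98
eef_pos: [544.1, -81.8, 10.6]
tool_rot: [-3.142, -0.0, 1.812]
force: [-1.0, 3.1, 4.0]
width: 10.8
gripper_force: 62.8
```

```bash
python3 -c "
from h import *
ws()"
```

```text
tab->plate in washer [92.7  0.6] Fw [-3.2 -0.2] 4.0 Tz [0.49 0.12 0.02] yawerr 0.0001 w 10.8 z 10.6 19.98
```

>>> play_rows:
  deltas: [-1,0,0,0,0,0,0,-2,0,0,0,0,0,0,-3,0,0,0,0,0,0,-4,0,0,0,0,0,0,-5,0,0,0,0,0,0]

```text
clock: 20.6
eef_pos: [545.3, -86.6, 10.6]
tool_rot: [-3.142, -0.0, 1.812]
force: [-0.8, 2.8, 4.1]
width: 11.0
gripper_force: 62.8
```

```bash
python3 -c "
from h import *
ws()"
```

```text
tab->plate in washer [97.6  0.6] Fw [-3.  -0.1] 4.1 Tz [ 0.54  0.14 -0.02] yawerr 0.0002 w 11.0 z 10.6 20.6
```

>>> play_rows:
  deltas: [-1,0,0,0,0,0,0,-2,0,0,0,0,0,0,-3,0,0,0,0,0,0,-4,0,0,0,0,0,0,-5,0,0,0,0,0,0]

```text
clock: 21.22
eef_pos: [546.5, -91.4, 10.6]
tool_rot: [3.142, -0.0, 1.812]
force: [-1.5, 3.1, 4.2]
width: 10.6
gripper_force: 62.8
```

>>> play_rows:
  deltas: [-1,0,0,0,0,0,0,-2,0,0,0,0,0,0,-3,0,0,0,0,0,0,-4,0,0,0,0,0,0,-5,0,0,0,0,0,0]

```text
clock: 21.85
eef_pos: [547.7, -96.3, 10.6]
tool_rot: [-3.142, -0.0, 1.812]
force: [-0.3, 3.3, 4.1]
width: 10.9
gripper_force: 62.8
```

>>> play_rows:
  deltas: [-1,0,0,0,0,0,0,-2,0,0,0,0,0,0,-3,0,0,0,0,0,0,-4,0,0,0,0,0,0,-5,0,0,0,0,0,0]

```text
clock: 22.48
eef_pos: [548.2, -98.4, 10.6]
tool_rot: [-3.141, -0.004, 1.813]
force: [-2.1, 10.1, 7.4]
width: 11.2
gripper_force: 63.3
```

Stop felt (10 N, plate about 110 mm in). I'll back off about 2 mm, then shift to the pocket side.

>>> play_rows:
  deltas: [2.5,0,0,0,0,0,0,5,0,0,0,0,0,0,5,0,0,0,0,0,0]

```text
clock: 22.85
eef_pos: [548.0, -97.7, 10.5]
tool_rot: [3.141, 0.002, 1.811]
force: [-0.1, -2.1, 0.7]
width: 11.1
gripper_force: 62.4
```

```bash
python3 -c "
from h import *
ws()"
```

```text
tab->plate in washer [109.1   0.6] Fw [ 2.  -0.6] 0.7 Tz [-0.41 -0.15 -0.01] yawerr -0.0008 w 11.1 z 10.5 22.85
```

>>> play_rows:
  deltas: [0.5,1.5,0,0,0,0,0,0.5,3,0,0,0,0,0,0.5,4.5,0,0,0,0,0,0.5,6,0,0,0,0,0]

```text
clock: 23.35
eef_pos: [552.7, -94.3, 10.5]
tool_rot: [-3.14, -0.001, 1.811]
force: [-2.4, -1.2, 4.3]
width: 10.9
gripper_force: 62.8
```

```bash
python3 -c "
from h import *
ws()"
```

```text
tab->plate in washer [106.9   6. ] Fw [ 0.6 -2.6] 4.3 Tz [-0.47  0.46 -0.38] yawerr -0.0003 w 10.9 z 10.5 23.35
```

>>> play_rows:
  deltas: [-1,1,0,0,0,0,0,-1,2,0,0,0,0,0,-1,3,0,0,0,0,0,-1,4,0,0,0,0,0,-1,5,0,0,0,0,0]

```text
clock: 23.98
eef_pos: [558.5, -94.1, 10.5]
tool_rot: [-3.141, -0.0, 1.812]
force: [-2.9, -0.6, 3.6]
width: 10.7
gripper_force: 62.8
```

```bash
python3 -c "
from h import *
ws()"
```

```text
tab->plate in washer [108.1  11.6] Fw [-0.1 -2.9] 3.6 Tz [-0.31  0.64 -0.34] yawerr 0.0002 w 10.7 z 10.5 23.98
```

>>> play_rows:
  deltas: [0,1,0,0,0,0,0,0,2,0,0,0,0,0,0,3,0,0,0,0,0,0,4,0,0,0,0,0]

```text
clock: 24.48
eef_pos: [562.5, -93.2, 10.6]
tool_rot: [3.142, 0.0, 1.812]
force: [-2.7, -0.0, 2.7]
width: 10.9
gripper_force: 62.7
```

```bash
python3 -c "
from h import *
ws()"
```

```text
tab->plate in washer [108.2  15.7] Fw [-0.6 -2.7] 2.7 Tz [-0.39  0.52 -0.3 ] yawerr 0.0001 w 10.9 z 10.6 24.48
```

>>> play_rows:
  deltas: [0,1,0,0,0,0,0,0,2,0,0,0,0,0,0,3,0,0,0,0,0]

```text
clock: 24.85
eef_pos: [564.2, -92.5, 10.4]
tool_rot: [-3.14, -0.001, 1.811]
force: [-5.8, -0.5, 4.3]
width: 11.0
gripper_force: 63.1
```

```bash
python3 -c "
from h import *
ws()"
```

```text
tab->plate in washer [107.9  17.5] Fw [-0.9 -5.7] 4.3 Tz [-0.44  1.12 -0.59] yawerr -0.0007 w 11.0 z 10.4 24.85
```

>>> play_rows:
  deltas: [0,1,0,0,0,0,0,0,2,0,0,0,0,0,0,2,0,0,0,0,0]

```text
clock: 25.22
eef_pos: [564.7, -92.2, 10.3]
tool_rot: [-3.137, -0.002, 1.81]
force: [-7.5, -0.4, 5.8]
width: 11.1
gripper_force: 63.6
```

```bash
python3 -c "
from h import *
ws()"
```

```text
tab->plate in washer [107.6  18.1] Fw [-1.4 -7.4] 5.8 Tz [-0.55  1.42 -0.72] yawerr -0.0017 w 11.1 z 10.3 25.23
```

>>> play_rows:
  deltas: [0,-1,0,0,0,0,0,0,-2,0,0,0,0,0,0,-2,0,0,0,0,0,0,-2,0,0,0,0,0.5,0,-2,0,0,0,0,0.5,0,-2,0,0,0,0,0.5,0,-2,0,0,0,0,0.5]

```text
clock: 26.1
eef_pos: [565.7, -92.3, 10.6]
tool_rot: [3.141, 0.0, 1.812]
force: [-0.0, -0.3, -0.7]
width: 42.5
gripper_force: 0.0
```

>>> play_rows:
  deltas: [0,0,-15,0,0,0,0.5,0,0,-40,0,0,0,0.5,0,0,-80,0,0,0,0.5,30,0,-110,0,0,0,0.5,90,0,-120,0,0,0,0.5,150,0,-120,0,0,0,0.5,210,0,-120,0,0,0,0.5,270,0,-120,0,0,0,0.5,270,0,-120,0,0,0,0.5]

```text
clock: 27.22
eef_pos: [499.1, 176.7, 131.5]
tool_rot: [3.141, -0.004, 1.822]
force: [0.6, -0.8, 0.5]
width: 42.5
gripper_force: 0.0
```

```bash
python3 - <<'E'
from h import *
ws()
im=cv2.cvtColor(get_image("top"),cv2.COLOR_RGB2BGR);sd=cv2.cvtColor(get_image("side"),cv2.COLOR_RGB2BGR)
a=cv2.resize(im[200:340,330:590],None,fx=3,fy=3,interpolation=cv2.INTER_CUBIC)[:,:470]
b=cv2.resize(sd[80:250,310:420],None,fx=3,fy=3,interpolation=cv2.INTER_CUBIC)
c=np.zeros((510,800,3),np.uint8);c[:420,:470]=a;c[:,470:]=b[:510,:330];cv2.imwrite("pics/z.png",c)
E
```

```text
tab->plate in washer [-169.1   18.5] Fw [0.9 0.4] 0.5 Tz [-0.02  0.01 -0.02] yawerr 0.0108 w 42.5 z 131.5 27.23
```

View pics/z.png

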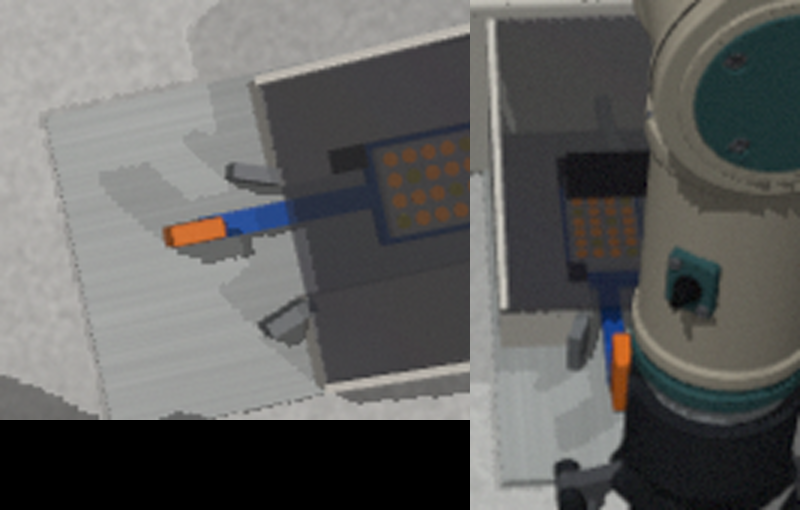

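The plate sits behind the shoulder block (its end at (368,160) left panel), and the tab is free outside at (197,231). Quick pose fit from the top view.

```bash
python3 - <<'E'
from h import *
P=[(-46,26,32),(-46,-26,32),(-172,6,57),(-142,6,57),(-142,-6,57),(-172,-6,57)]
x,r=fit([("top",P,px([(384,152),(392,233),(168,229),(221,218),(227,236),(172,246)],3,(330,200)))],[585,-245,-1.33])
c,n=np.cos(W[2]),np.sin(W[2]);d=x[:2]-W[:2];print(x,r,c*d[0]+n*d[1],-n*d[0]+c*d[1],x[2]-W[2])
E
```

```text
[ 598.6886166  -242.23784981   -1.34721526] [[-3.4, -0.7], [0.3, 2.2], [0.3, -0.9], [0.3, -0.7], [-0.2, 0.4], [0.4, 0.6]] 104.50370140112696 15.308666175172693 -0.017215264402576036
```

```bash
python3 -c "
from cell import *
print(finish_job())"
```

```text
the job is handed in; nothing more can be done
None
```

I loaded the shuttle and handed the job in at about 27 s; the judge's result was not shown. It met the stop at about 10 N, then went sideways to the pocket wall behind the shoulder. A rough camera fit puts the plate about 105 mm in, 15 mm to the pocket side and 0.02 rad off square, with the tab released outside the mouth and the bystanders never approached.

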